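# Latch the sample slide of a vial reader at its reading position

## Robot

A 6-joint arm with a two-finger parallel gripper is mounted at the origin on a cart in front of the work surface, level with it; the furniture and walls round the work are solid. World frame = base frame: x ahead of the robot, y to its left, z up, the work surface at z = 0. Lengths are in m, angles in rad, forces in N, time in s.
With the tool pointing down it reaches from about 0.3 to 0.875 m from the base axis. Payload 4.2 kg.
Tool frame: the origin (TCP) lies between the finger pads; the fingertips stand 17 mm ahead of it and the grasp point (between the pads) lies 2 mm behind it; z points along the fingers, y is the line along which they close (so a half turn about z gives the same grasp; the last joint's range is limited). The gripper opens to 85 mm and grips with 20 to 120 N. Pads are 22 mm wide; open, the fingers measure 114 mm over their backs; the gripper's body (76 mm by 85 mm) begins 54 mm behind the grasp point. The pads swing forward as they close: fully open they stand 13 mm farther back than shut.
Start: joints at [-1.264, 0.32, 1.565, -0, 1.257, -0.02], TCP at [0.185, -0.545, 0.248] pointing down, gripper open.
Joint ranges: [-3.11, 3.11], [-0.84, 2.01], [0.21, 2.61], [-1.34, 4.49], [0.05, 2.63], [-2.56, 2.56]. Speed limits (rad/s): [2.57, 2.57, 3.14, 3.14, 3.14, 3.14].

## Interface

Orientations are given as a unit quaternion [x, y, z, w].
In Python, from rig import manip gives the robot as it stands.
- The arm moves only by the shell command python3 -m handwheel 'ROWS' [FORCE]. ROWS is JSON, a list of rows, each a list of 5 numbers: the shift along the tool's x, y, z in m, then the turn about the tool's z in rad, then the gripper command: -1 is fully open, 1 is shut, values between are in proportion. In form: [[tx, ty, tz, twist, hand], ...]. A call has 1 to 12 rows; each row is the pose to reach, as a shift and turn from the pose commanded when the call began, along the tool's axes at that moment; what a row does not reach only later rows make up. A row lasts 1/8 s, in which the tool goes at most 62.5 mm and 10.7 degrees, less where a joint would pass 70% of its speed; a pose out of reach is approached as far as the arm can. A call with a gripper value outside its range is refused whole. The fingers move at their own pace and stop on an object; FORCE is the grip in N (left out, the last holds). Time passes only in rows, so rows that repeat a pose let the fingers close. It gives the time, the measured TCP pose, the force, the opening and the grip force at its end, in the units of the state.
- manip.sense(): the state, without advancing time (a new reading comes with each control period).
- manip.get_image(name): name is "scene" or "top"; returns the picture (400x640x3 uint8, red, green, blue); there is no depth.
- manip.camera_params(name): a dict with "mtx" (3x3 intrinsics, pixels), "position" and "attitude" of the camera in the world. Camera axes: x right, y down, z forward; pixel columns grow to the right and rows downward; lengths in m; the calibration is good to about 2 mm. A picture is of the moment at which its call begins. camera_params takes no time and is no camera call.
- manip.hand_in(): hands the job in; it is judged then, once.
The state is a dict: "time_s": time; "qpos": joint angles; "joint_vel": joint speeds; "tau": joint torques, N m; "position": TCP position; "tool_rot": TCP orientation; "force": force on the tool from outside, world axes, zero at the start; "wrist_torque": the same for the moment, N m; "finger_gap": finger opening in m; "gripper_force": force on a finger pad.
Only numpy, scipy, OpenCV 4.12 (cv2) and the standard library are available. Lean on these libraries where they do the work, as an engineer would, in place of code of your own. Each camera call takes 0.05 s, during which the arm holds its last target. There are 200 camera calls.

## Task

The amber vial stands in the sprung slide of the vial reader. Bring it into the reading position: with the fingertips, gently push the slide's front face straight back all the way to its end stop, without ramming it against the stop (never over 40 N), then back away, so that the slide springs back by itself and the catch holds it half-way, with the vial between the two black posts. Only push: do not touch or lift the vial, and leave the bottles and the cap round the reader where they stand.

Things in the scene. Friction and masses are not known exactly. Their poses are not given: they have to be found in the camera images.
- reader: Vial reader, a fixed table-top fixture: aluminium base plate 190 x 124 x 10 mm with a sliding grey block on it, an aluminium end-stop block at its far end, two black posts 22 x 10 mm, 86 mm high, either side of the slide, and a steel catch lever on the left (+y) side, top 82 mm high. Origin: on the work surface under the plate (the plate spans x -105 to +85 mm, y -62 to +62 mm). Its +x axis is the direction in which the slide is pushed, roughly away from the robot; z is up.
- slide (a joint): Position of the sprung slide along the reader's +x (m): 0 = fully forward (start), 0.045 = at the rigid end stop, 0.030 = held by the catch. A damped spring pushes it forward: 6 N at 0, 11 N at the stop, 2 N more when pushed at 30 mm/s; 15 N is ample. Let go, it returns at about 0.1 m/s. The catch engages only once the slide is past 0.031; let go earlier, it returns to 0.
- push_face (a point): Centre of the slide's upright front face (black rubber pad 74 x 26 mm on a grey block 92 mm wide, 130 mm long, 38 mm high, its top 49 mm above the work surface); this point is 30 mm above the work surface and moves with the slide. The face looks along the reader's -x, towards the robot, and at the start overhangs the base plate's front edge by about 11 mm. At the end stop the face is above the plate (10 mm high) and between two 19 mm high rails that start at y +-47 mm.
- catch (a joint): Angle of the steel catch lever (rad): 0 = lying down (start, and again when it holds the slide), about 0.13 while the slide's tooth lifts it as it passes under. It drops by itself (weight and a light spring).
- vial: Amber glass vial, 40 mm diameter, 58 mm high, standing loose in a 44 mm wide, 24 mm deep pocket of the slide, its axis 101 mm behind the front face. Origin: centre of its underside, 25 mm above the work surface; its top is 83 mm above the work surface.
- vial_mid (a point): Centre of the amber vial, half-way up (54 mm above the work surface).
- gate (a point): Point midway between the two black posts, 64 mm above the work surface: the vial's axis passes here in the reading position.
- small_bottle_mid (a point): Centre (half-way up, 30 mm) of a dark small bottle with black cap, 40 mm diameter, 60 mm high, standing loose on the worktop beside the reader; bystander.
- foil_bottle_mid (a point): Centre (42 mm up) of a clear small bottle with whitish foil cap, 40 mm diameter, 85 mm high, standing loose on the worktop beside the reader; bystander.
- cap_mid (a point): Centre (23 mm up) of a blue domed plastic cap, 33 mm diameter, 46 mm high, standing loose on the worktop beside the reader; bystander.
Mind the look-alikes: they are no part of the job. Leave any green look-alike of the reader alone.

How it is judged:
On the way:
1. the slide is pushed back to its end stop (value of joint slide above 0.041 m), for 0.1 s.
At the end, for the whole second after the job is handed in: The slide rests at mid position (0.026 to 0.034 m), the catch is down (under 0.06 rad), the vial stands upright (within 0.15 rad) in its pocket with its axis within 10 mm of the line midway between the posts, and all is at rest (value of joint slide between 0.026 and 0.034 m and velocity of joint slide between -0.005 and 0.005 m/s and value of joint catch below 0.06 rad and horizontal distance between vial_mid and gate below 0.01 m and angle between vial's own z axis and vertical below 0.15 rad and height (world z) of vial below 0.031 m and linear speed of vial below 0.01 m/s); the robot touches nothing.
It fails at once if the fingers press on the reader with over 40 N (contact force between the fingers and reader above 40 N).
It fails at once if the vial is lifted, tipped or touched by the robot (height (world z) of vial above 0.034 m or angle between vial's own z axis and vertical above 0.25 rad or contact force between any of the fingers, the arm and vial above 0.5 N).
It fails at once if a bystander (bottle or cap) is moved more than 15 mm (distance of any of small_bottle_mid, foil_bottle_mid, cap_mid from where it was at the start of the episode above 0.015 m).
It also fails if it takes over 35 s, if anything falls off the work surface, if the arm or the gripper's body presses on something with over 40 N, if the wrist force passes 120 N, or if a joint passes its speed limit or range.

## Working session

There is one attempt and no reset: what is moved stays moved. The work goes in short steps, Python scripts to look and compute and a shell command to move; the robot and the scene stay as the last step left them, time stands still between calls to the robot, and variables do not carry over. Pictures are saved under pics/ and viewed, at most 10 in all, crops included, and the job is handed in when it is done.

```bash
mkdir -p pics
python3 - <<'E'
from rig import manip
import cv2
for n in("scene","top"):
    cv2.imwrite(f"pics/{n}0.png",manip.get_image(n)[:,:,::-1]); print(manip.camera_params(n))
print(manip.sense())
E
```

```text
{'mtx': array([[445.75240158,   0.        , 323.21449107],
       [  0.        , 445.75240158, 196.51520565],
       [  0.        ,   0.        ,   1.        ]]), 'position': array([0.16730503, 0.38294532, 0.51347405]), 'attitude': array([-0.18262563,  0.84135148, -0.49692053,  0.10883728])}
{'mtx': array([[497.4883631 ,   0.        , 311.3209536 ],
       [  0.        , 497.4883631 , 185.10357309],
       [  0.        ,   0.        ,   1.        ]]), 'position': array([ 0.43863164, -0.2768015 ,  1.29855187]), 'attitude': array([ 0.70841996, -0.70565357,  0.01081103, -0.00879366])}
{'time_s': 0.1, 'qpos': array([-1.26401380e+00,  3.20263154e-01,  1.56555260e+00,  1.88296141e-05,
        1.25740941e+00, -1.99938472e-02]), 'joint_vel': array([ 0.00099474, -0.00085323, -0.00134548,  0.00041713, -0.00047233,
        0.0002326 ]), 'tau': array([ 1.85490142e-03, -4.16409159e+01, -2.34704572e+01,  1.44103428e-04,
        4.81928393e-03, -4.29527518e-06]), 'position': array([ 0.1844596 , -0.54419087,  0.24754783]), 'tool_rot': array([ 9.86681962e-01,  1.62659274e-01, -1.07783416e-04, -8.09155356e-04]), 'force': array([ 0.05835043, -0.48931542, -0.27530942]), 'wrist_torque': array([-0.04130315,  0.00552099,  0.01105337]), 'gripper_force': 0.0, 'finger_gap': 0.08524190818304767}
```

View pics/scene0.png

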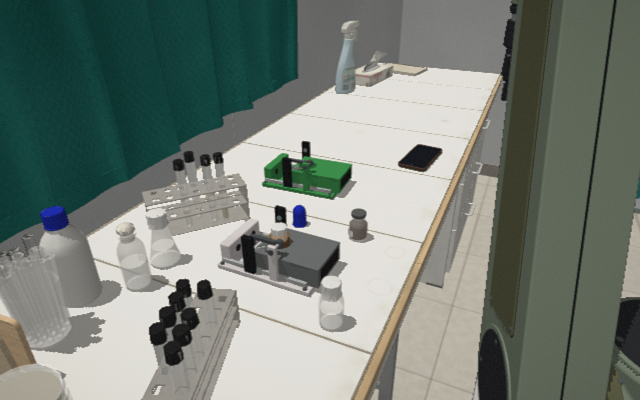

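View pics/top0.png

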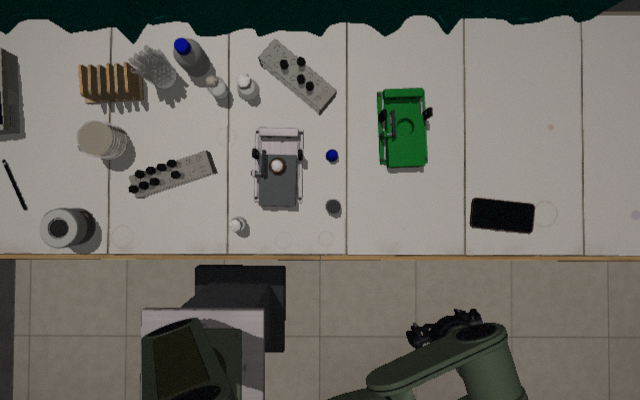

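The top view shows the grey reader at about (278,168) with +x up. Its slide front edge is at row ~209, the foil bottle at (238,226), the dark bottle at (333,207) and the cap at (332,156). I'll zoom in for the edges.

Run:
```python
import cv2
a=cv2.imread("pics/top0.png")[115:245,220:350]
cv2.imwrite("pics/topc.png",cv2.resize(a,(585,585),interpolation=cv2.INTER_CUBIC))
a=cv2.imread("pics/scene0.png")[195:335,205:385]
cv2.imwrite("pics/scc.png",cv2.resize(a,(720,560),interpolation=cv2.INTER_CUBIC))
```

```text
(no output)
```

View pics/topc.png

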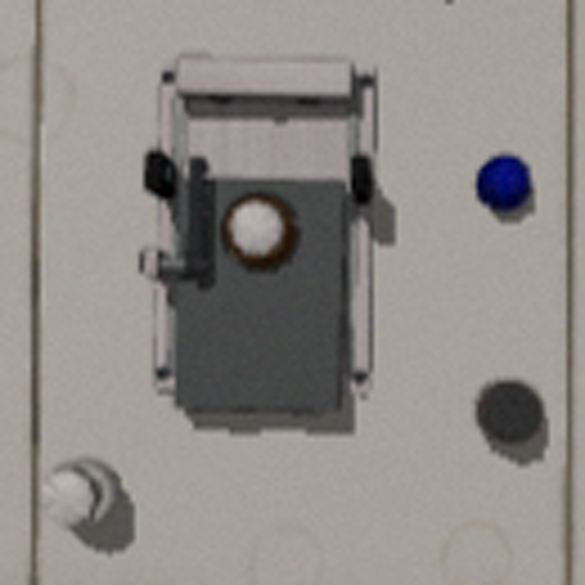

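View pics/scc.png

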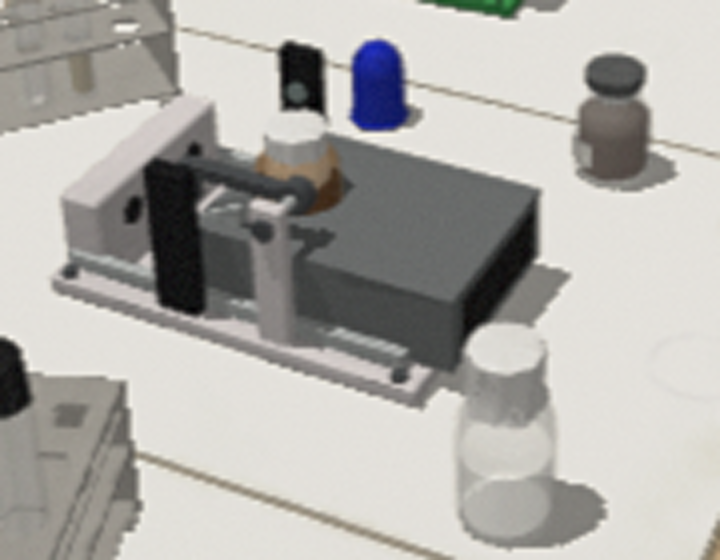

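The crops show the slide's top front corners at (177,407) and (345,411) in the top crop, and (460,302) and (540,190) in the scene crop. The bottles and cap are all well to the sides of the approach lane.

```bash
cat > h.py <<'E'
import numpy as np
from rig import manip
from scipy.spatial.transform import Rotation as R
def proj(n,uv,z):
    c=manip.camera_params(n); d=R.from_quat(c["attitude"]).apply(np.linalg.solve(c["mtx"],[*uv,1.]))
    p=np.array(c["position"]); return p+d*(z-p[2])/d[2]
top=lambda u,v,z:proj("top",((u+.5)/4.5-.5+220,(v+.5)/4.5-.5+115),z)
sc=lambda u,v,z:proj("scene",((u+.5)/4-.5+205,(v+.5)/4-.5+195),z)
E
python3 - <<'E'
from h import *
np.set_printoptions(precision=4,suppress=True)
P={k:f(*a) for k,f,a in [("slFL",top,(177,407,.049)),("slFR",top,(345,411,.049)),("slBR",top,(346,180,.049)),
("plFL",top,(155,392,.01)),("plBL",top,(163,75,.01)),("plFR",top,(368,396,.01)),("plBR",top,(376,68,.01)),
("vialtop",top,(257,223,.083)),("foil",top,(70,500,.085)),("dark",top,(510,410,.06)),("cap",top,(503,180,.046)),
("sFL",sc,(460,302,.049)),("sFR",sc,(540,190,.049)),("splFL",sc,(422,400,.008)),("splBL",sc,(52,280,.008))]}
for k,v in P.items(): print(k,v)
yaw=lambda a,b:np.degrees(np.arctan2(*(b-a)[[1,0]]))
print("yaw",yaw(P["plFL"],P["plBL"]),yaw(P["plFR"],P["plBR"]),yaw(P["slFR"],P["slBR"]),yaw(P["slFR"],P["slFL"])-90,yaw(P["sFR"],P["sFL"])-90,yaw(P["splFL"],P["splBL"]))
print(R.from_quat(manip.sense()["tool_rot"]).as_matrix())
E
```

```text
slFL [ 0.4227 -0.1491  0.049 ]
slFR [ 0.4208 -0.2428  0.049 ]
slBR [ 0.5499 -0.2427  0.049 ]
plFL [ 0.4308 -0.1324  0.01  ]
plBL [ 0.6137 -0.1357  0.01  ]
plFR [ 0.4289 -0.2549  0.01  ]
plBR [ 0.6183 -0.2587  0.01  ]
vialtop [ 0.5233 -0.1954  0.083 ]
foil [ 0.3727 -0.0952  0.085 ]
dark [ 0.4219 -0.3343  0.06  ]
cap [ 0.5505 -0.3306  0.046 ]
sFL [ 0.4185 -0.1507  0.049 ]
sFR [ 0.4196 -0.2395  0.049 ]
splFL [ 0.4275 -0.1317  0.008 ]
splBL [ 0.6184 -0.1348  0.008 ]
yaw -1.0414415410547608 -1.144378050949535 0.021681081152097603 -1.1434413623135953 0.737798130799348 -0.9186298804220484
[[ 0.9471  0.321  -0.0005]
 [ 0.321  -0.9471  0.0016]
 [ 0.0001 -0.0016 -1.    ]]
```

```bash
python3 -m handwheel '[[0.02,-0.02,0,0.03,1],[0.05,-0.05,0,0.06,1],[0.08,-0.08,0,0.1,1],[0.11,-0.108,0,0.14,1],[0.14,-0.136,0,0.18,1],[0.17,-0.165,0,0.22,1],[0.2,-0.194,0,0.26,1],[0.23,-0.222,0,0.3,1],[0.26,-0.25,0,0.33,1],[0.276,-0.266,0,0.344,1],[0.283,-0.273,0,0.344,1],[0.283,-0.273,0,0.344,1]]' 20; python3 -c "
from h import *
s=manip.sense();print(s['position'],R.from_quat(s['tool_rot']).as_matrix().round(4))"
```

```text
time_s: 1.6
position: [0.3649, -0.1951, 0.2482]
tool_rot: [1.0, -0.008, -0.0, 0.0]
force: [0.2, -0.2, 0.6]
finger_gap: -0.0
gripper_force: 0.0
[ 0.36491838 -0.1951102   0.24817127] [[ 9.999e-01 -1.600e-02 -4.000e-04]
 [-1.600e-02 -9.999e-01 -3.000e-04]
 [-4.000e-04  3.000e-04 -1.000e+00]]
```

```bash
python3 -m handwheel '[[0,0,0.02,0,1],[0,0,0.05,0,1],[0,0,0.08,0,1],[0,0,0.11,0,1],[0,0,0.14,0,1],[0,0,0.165,0,1],[0,0,0.185,0,1],[0,0,0.198,0,1],[0,0,0.205,0,1],[0,0,0.205,0,1]]'
python3 - <<'E'
from h import *
import cv2
s=manip.sense();print(s['position'],s['force'])
a=manip.get_image("scene")[175:345,205:405,::-1]
cv2.imwrite("pics/s1.png",cv2.resize(a,(800,680))[:600])
E
```

```text
time_s: 2.85
position: [0.3647, -0.1957, 0.0431]
tool_rot: [1.0, -0.009, -0.0, -0.0]
force: [0.5, 0.1, 0.2]
finger_gap: -0.0
gripper_force: 0.0
[ 0.3647347 -0.1956833  0.0430838] [0.52882376 0.14036066 0.18224127]
```

View pics/s1.png

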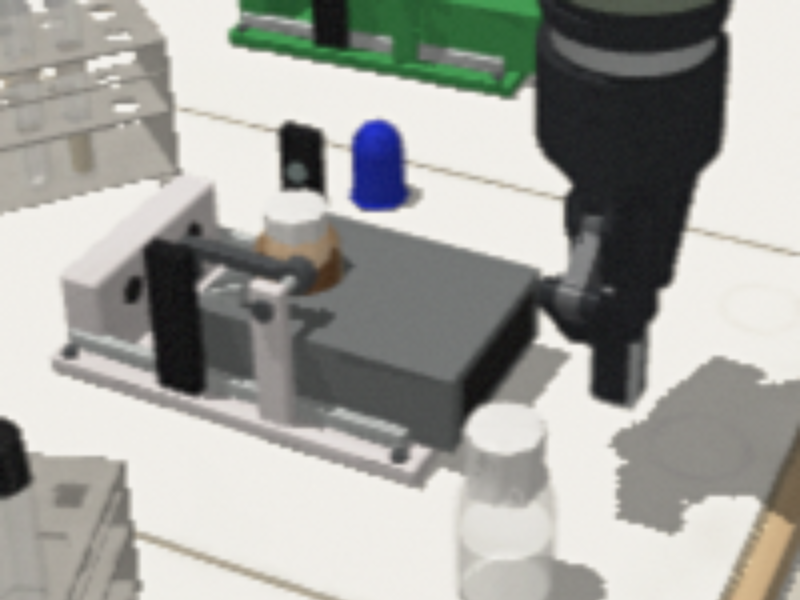

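The closed fingertips are straight in front of the pad at (620,400), clear of the foil bottle. I'll close most of the gap, then make contact slowly.

```bash
python3 -m handwheel '[[0.006,0,0,0,1],[0.014,0,0,0,1],[0.022,0,0,0,1],[0.028,0,0,0,1],[0.032,0,0,0,1],[0.036,0,0,0,1],[0.039,0,0,0,1],[0.042,0,0,0,1],[0.045,0,0,0,1],[0.048,0,0,0,1],[0.051,0,0,0,1],[0.051,0,0,0,1]]'
```

```text
time_s: 4.4
position: [0.4137, -0.1957, 0.0431]
tool_rot: [1.0, -0.008, -0.003, -0.0]
force: [-6.4, -2.2, 3.5]
finger_gap: -0.0
gripper_force: 3.2
```

```bash
python3 -m handwheel '[[0.003,0,0,0,1],[0.006,0,0,0,1],[0.009,0,0,0,1],[0.012,0,0,0,1],[0.015,0,0,0,1],[0.018,0,0,0,1],[0.021,0,0,0,1],[0.024,0,0,0,1],[0.027,0,0,0,1],[0.03,0,0,0,1],[0.03,0,0,0,1]]'
python3 - <<'E'
from h import *
import cv2
a=manip.get_image("scene")[175:325,205:405,::-1]
cv2.imwrite("pics/s2.png",cv2.resize(a,(800,600)))
E
```

```text
time_s: 5.78
position: [0.4423, -0.1962, 0.043]
tool_rot: [1.0, -0.008, -0.004, -0.001]
force: [-8.9, -2.2, 7.7]
finger_gap: -0.0002
gripper_force: 4.8
```

View pics/s2.png

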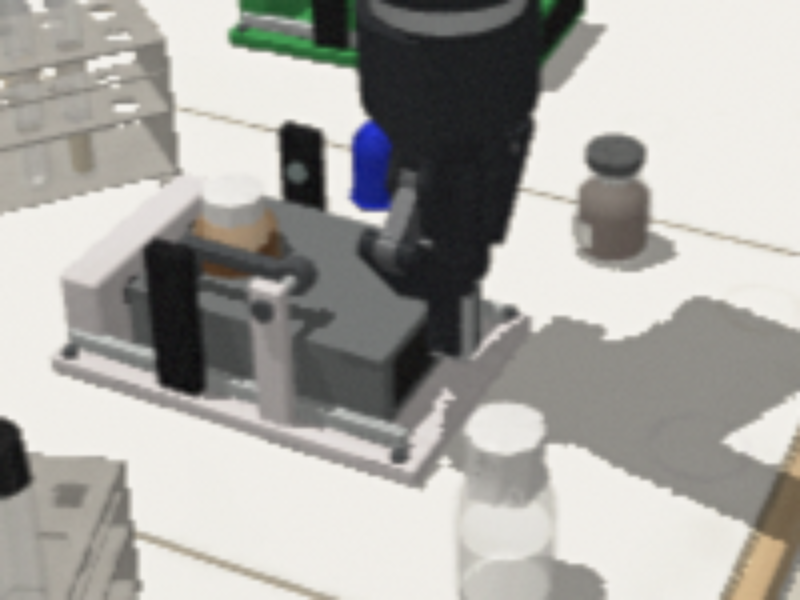

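The slide has moved about 30 mm, with the vial upright. I'll creep in small steps to the stop.

```bash
python3 -m handwheel '[[0.002,0,0,0,1],[0.004,0,0,0,1],[0.006,0,0,0,1],[0.008,0,0,0,1],[0.009,0,0,0,1],[0.01,0,0,0,1],[0.01,0,0,0,1]]'
```

```text
time_s: 6.7
position: [0.4518, -0.1963, 0.043]
tool_rot: [1.0, -0.008, -0.004, -0.001]
force: [-11.1, -2.0, 7.3]
finger_gap: 0.0
gripper_force: 5.3
```

```bash
python3 -m handwheel '[[0.001,0,0,0,1],[0.002,0,0,0,1],[0.002,0,0,0,1]]'
```

```text
time_s: 7.08
position: [0.4537, -0.1963, 0.043]
tool_rot: [1.0, -0.008, -0.005, -0.001]
force: [-10.9, -2.6, 8.3]
finger_gap: 0.0002
gripper_force: 5.4
```

```bash
python3 -m handwheel '[[0.001,0,0,0,1],[0.0015,0,0,0,1],[0.0015,0,0,0,1]]'
```

```text
time_s: 7.45
position: [0.4546, -0.1963, 0.043]
tool_rot: [1.0, -0.008, -0.005, -0.001]
force: [-13.0, -3.8, 9.8]
finger_gap: 0.0
gripper_force: 6.2
```

```bash
python3 -m handwheel '[[0.0005,0,0,0,1],[0.001,0,0,0,1],[0.001,0,0,0,1]]'
```

```text
time_s: 7.82
position: [0.4546, -0.1963, 0.043]
tool_rot: [1.0, -0.008, -0.006, -0.001]
force: [-14.9, -4.6, 10.8]
finger_gap: -0.0004
gripper_force: 7.5
```

The position no longer changes while the force climbs to 15 N, so the slide is at the stop. Backing away.

```bash
python3 -m handwheel '[[-0.006,0,0,0,1],[-0.018,0,0,0,1],[-0.034,0,0,0,1],[-0.052,0,0,0,1],[-0.068,0,0,0,1],[-0.08,0,0,0,1],[-0.088,0,0,0,1],[-0.09,0,0,0,1],[-0.09,0,0,0,1],[-0.09,0,0,0,1],[-0.09,0,0,0,1],[-0.09,0,0,0,1]]'
python3 - <<'E'
from h import *
import cv2
a=manip.get_image("scene")[175:325,205:405,::-1]
cv2.imwrite("pics/s3.png",cv2.resize(a,(800,600)))
a=manip.get_image("top")[115:245,220:350,::-1]
cv2.imwrite("pics/t3.png",cv2.resize(a,(585,585),interpolation=cv2.INTER_CUBIC))
E
```

```text
time_s: 9.32
position: [0.3706, -0.1953, 0.0433]
tool_rot: [1.0, -0.009, 0.0, 0.0]
force: [0.0, -0.1, -0.1]
finger_gap: 0.0004
gripper_force: 0.0
```

View pics/s3.png

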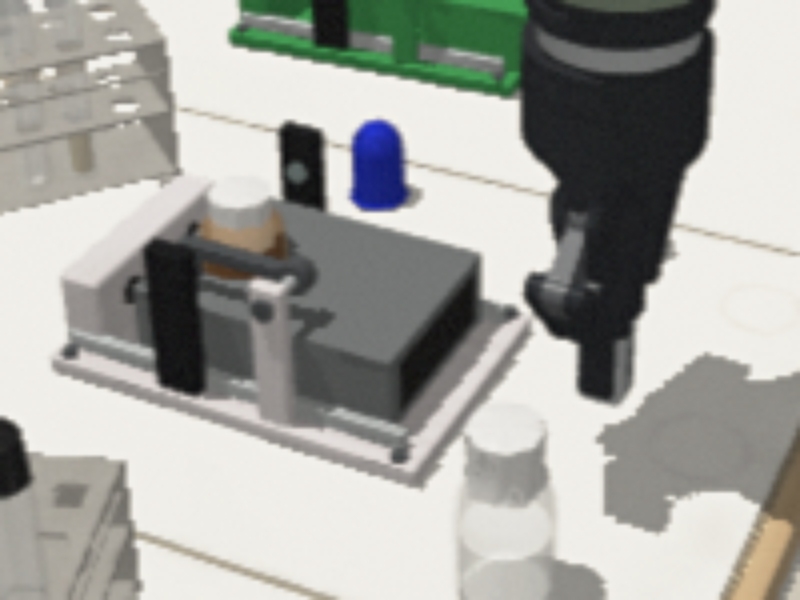

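View pics/t3.png

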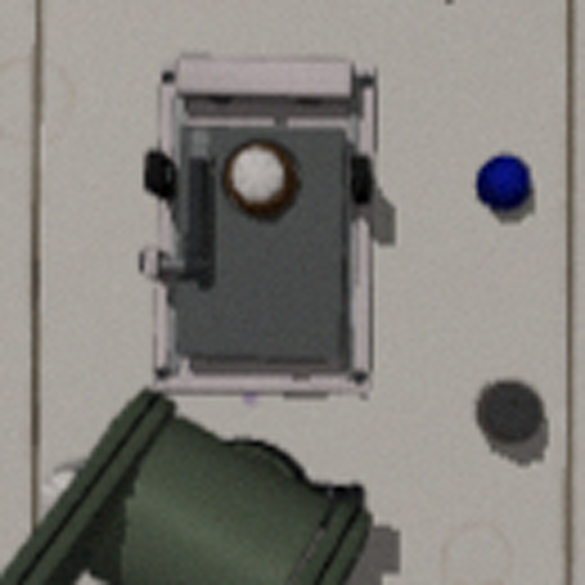

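The slide is caught mid-way: its front edge moved from row 409 to row 357 in the crop, about 30 mm. The vial at (260,177) stands between the posts at (160,173) and (362,180), the lever is down, and the bystanders have not moved.

```bash
python3 -c "
from rig import manip
print(manip.hand_in())"
```

```text
the job is handed in; nothing more can be done
None
```

I pushed the slide to its end stop at about 15 N and backed away. The catch now holds it about half-way, with the vial upright between the posts and the bottles and cap unmoved in the last pictures. The job is handed in, but no verdict was returned.

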